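Put a reagent cassette away in the chest with the folding lid stay

TASK

Put the loose reagent cassette away in the white storage chest: raise the lid by its bar until the folding stay at the side locks, without straining it against the stay, and stand the cassette upright in the empty right-hand bay. Then break the stay by pushing its knee pin back towards the hinge, gently, and lower the lid by hand until it is fully shut, without letting it slam and leaving everything else on the bench where it is.

Things in the scene. Friction and masses are not known exactly. Their poses are not given: they have to be found in the camera images.
- chest: White open-topped box 180 (x) x 260 (y) x 105 mm high, fixed to the bench. Origin: centre of its underside; x runs from its front (bar side, facing the robot) to the hinge, y to its left. Walls and floor 6 mm. A middle wall at y = 0 makes two bays, each 168 x 124 mm inside: the left (+y) is full of fixed grey cassettes, the right (-y) is empty.
- lid_axis (a point): Midpoint of the lid's hinge line, on the chest 90 mm behind its centre, 109 mm above the bench; axis along the chest's y. The stay stops the lid at an angle from 1.18 to 1.43 rad, differing from chest to chest (slotted bracket): feel for it. Locked, the lid rests 0.02 rad lower. Stay broken and hands off, the stiff hinge holds the lid at about 1.0 to 1.25; below 0.8 it falls shut.
- bay (a point): Point on the floor of the empty right bay, in its front half: 52 mm before the chest's centre, 66 mm to its right, 6 mm above the bench. A good place for the cassette's underside; the open lid leans over the rear half. Keep the cassette square to the chest within about 0.4 rad.
- lid: The lid with its bar: white plate 180 x 260 x 8 mm, 0.9 kg. Origin on the hinge line (at lid_axis); x from the bar to the hinge, y along the hinge, z out of its top face; lid angle = tilt of its z from upright: 0 shut, grows as the front edge rises. Lifting takes 3 to 6 N at the bar; pulled over 10 N against the stop, it drags the stay's foot along its slot. Let go part-way it slams.
- lid_bar (a point): Centre of the lid's steel bar handle: round, 12 mm thick, 110 mm long along the chest's y, in the plane of the lid, 40 mm beyond its front edge and 220 mm from the hinge line; 34 mm free between bar and lid edge. Shut, it is 109 mm above the bench, with free space below. Held lightly it turns between the fingers as the lid swings.
- knee (a joint): Angle of the stay's knee, rad: near 0 with the lid shut (folded, knee low beside the chest), 2.67 straight, 2.97 on its over-centre stop = locked. A spring always urges it to locked. Pulled up taut it stands at 2.7 to 2.85 and drops fully into lock when the pull is eased and the lid sinks some 4 mm at the bar. Broken and let go, it stays put from 1.55 to 1.95; above 2.1 it springs back to locked.
- stay: Lower link of the stay (flat steel, 91 mm between pivots, 14 mm wide) with the knee pin, 13 mm outside the chest's left wall. Origin: its lower pivot on the bracket, 47 to 63 mm before the chest's centre, 71 to 87 mm above the bench. The equal upper link runs from the knee to the lid's side, 115 mm from the hinge line. It swings parallel to the chest's side.
- knee_pin (a point): Point on the axis of the knee pin, 72 mm outside the chest's left wall, 16 mm from its free end: a round steel rod 12 mm thick along the chest's y. Locked, it is 150 to 165 mm above the bench. To break the stay push the pin with 3 to 7 N towards the hinge and down (about 4 to 3), 44 to 55 mm in all; shorter, it springs back; longer, the lid falls. It bears 25 N.
- cassette: Loose reagent cassette, upright white and grey plastic block 50 (x) x 32 (y) mm, 74 mm high with a slightly smaller top (40 x 26 mm) over the last 10 mm, about 0.15 kg; origin at the centre of its underside, z up. Grip it across its 32 mm.
- tip_box: Bystander: box of pipette tips 120 x 85 x 60 mm, origin at its underside.
- pipette_stand: Bystander: round stand with pipettes, 150 mm across and 240 mm high, origin at its underside.
- case: Bystander: dark brown case 80 x 160 x 40 mm, origin at its underside.
- buffer: Bystander: bottle 64 mm across, 150 mm high, origin at its underside.
- tube_rack: Bystander: rack 60 x 140 mm with tubes, 96 mm high, origin at its underside.
- waste_cup: Bystander: open cup 76 mm across, 95 mm high, origin at its underside.

How it is judged (in metres and radians):
On the way, in this order (a step that is already met when the one before it is completed fails the run):
1. the lid is up and its stay locked (knee past 2.85 rad) (value of joint knee above 2.85 rad and angle between lid's own z axis and vertical above 1.1 rad), for 0.3 s.
2. the cassette stands released in the right bay while the stay is locked (value of joint knee above 2.85 rad and x of cassette in the frame of chest between -0.08 and 0.08 m and y of cassette in the frame of chest between -0.125 and -0.003 m and z of cassette in the frame of chest below 0.012 m and angle between cassette's own z axis and vertical below 0.15 rad and contact force between the fingers and cassette below 0.3 N), for 0.2 s.
3. the stay is broken (knee under 2.2 rad) with the lid still up (over 0.6 rad) (value of joint knee below 2.2 rad and angle between lid's own z axis and vertical above 0.6 rad), for 0.1 s.
At the end, for the whole second after the job is handed in: The lid is shut (within 0.03 rad) and the cassette stands upright (within 0.15 rad) and at rest on the floor of the chest's right bay, released (angle between lid's own z axis and vertical below 0.03 rad and x of cassette in the frame of chest between -0.08 and 0.08 m and y of cassette in the frame of chest between -0.125 and -0.003 m and z of cassette in the frame of chest below 0.012 m and angle between cassette's own z axis and vertical below 0.15 rad and linear speed of cassette below 0.02 m/s); the robot touches nothing.
It fails at once if the lid is strained against the stay: the stay's lower pivot is dragged along its slot by more than 3 mm (distance of stay from where it was at the start of the episode above 0.003 m).
It fails at once if the stay is pushed with more than 25 N (contact force between the fingers and stay above 25 N).
It fails at once if the lid slams or is jerked (faster than 2.2 rad/s when nearly shut, under 0.15 rad) (angle between lid's own z axis and vertical below 0.15 rad and angular speed of lid above 2.2 rad/s).
It fails at once if the cassette is dropped (moving over 0.6 m/s out of the fingers) (linear speed of cassette above 0.6 m/s and contact force between the fingers and cassette below 0.1 N).
It fails at once if a bystander is moved by more than 30 mm (distance of any of tip_box, pipette_stand, case, buffer, tube_rack, waste_cup from where it was at the start of the episode above 0.03 m).
It also fails if it takes over 72 s, if anything falls off the work surface, if the arm or the gripper's body presses on something with over 40 N, if the wrist force passes 120 N, or if a joint passes its speed limit or range.

ROBOT

A 7-joint arm with a two-finger parallel gripper is mounted at the origin on the work surface. World frame = base frame: x ahead of the robot, y to its left, z up, the work surface at z = 0. Lengths are in mm, angles in rad, forces in N, time in s.
With the tool pointing down it reaches from about 425 to 1025 mm from the base axis. Payload 9.4 kg.
Tool frame: the origin (TCP) lies midway between the tips of the shut fingers; the grasp point (between the pads) lies 19 mm behind it; x points along the fingers, z is the direction in which the jaws open and shut, and the axes are right-handed (so a half turn about x gives the same grasp; the last joint's range is limited). The gripper opens to 93 mm and grips with 3 to 60 N. Pads are 15 mm wide; open, the fingers measure 128 mm over their backs; the gripper's body (75 mm by 188 mm) begins 65 mm behind the grasp point.
Start: joints at [-1.408, 0.599, -0.003, 1.599, 0.002, 0.943, -0.08], TCP at [172.198, 704.253, 218.618] pointing down, gripper open.
Joint ranges: [-2.57, 2.57], [-0.35, 1.97], [-1.29, 1.29], [0.11, 2.56], [-1.05, 4.19], [0.11, 1.86], [-2.63, 2.63]. Speed limits (rad/s): [2.22, 2.22, 3.01, 3.01, 3.14, 3.14, 3.14].

INTERFACE

Orientations are given as a unit quaternion [w, x, y, z].
In Python, from plant import ctrl gives the robot as it stands.
- The arm moves only by the tool move_arm, never from a script. Its argument "moves" is a list that holds one entry, the list of rows, each a list of 5 numbers: the gripper's target within -1 to 1 (fully open at 1, half-way at 0, shut at -1), then the shift along the tool's x, y, z in mm, then the turn about the tool's x in degrees. In form: [[[hand, tx, ty, tz, roll], ...]]. A call has 1 to 12 rows; each row is the pose to reach, as a shift and turn from the pose commanded when the call began, along the tool's axes at that moment; what a row does not reach only later rows make up. A row lasts 1/12 s, in which the tool goes at most 41.7 mm and 7.16 degrees, less where a joint would pass 70% of its speed; a pose out of reach is approached as far as the arm can. A call with a gripper value outside its range is refused whole. The fingers move at their own pace and stop on an object; "newtons" is the grip in N (left out, the last holds). Time passes only in rows, so rows that repeat a pose let the fingers close. It gives the time, the measured TCP pose, the force and the opening at its end, in the units of the state.
- ctrl.get_state(): the state, without advancing time (a new reading comes with each control period).
- ctrl.capture(name): name is "scene" or "top"; returns (picture, depth): 420x560x3 uint8, blue, green, red; 420x560 float32, mm along the optical axis (not along the pixel's ray), 0 where there is no reading.
- ctrl.calibration(name): a dict with "K" (3x3 intrinsics, pixels), "dist_coeffs" ([k1, k2, p1, p2, k3] as OpenCV has them; the pictures are not rectified), "rvec" (rotation vector, rad) and "tvec" (3), from world to camera coordinates, as OpenCV has them. Camera axes: x right, y down, z forward; pixel columns grow to the right and rows downward; lengths in mm; the calibration is good to about 2 mm. A picture is of the moment at which its call begins. calibration takes no time and is no camera call.
- ctrl.sign_off(): hands the job in, once; it reports no verdict.
The state is a dict: "t": time; "qpos": joint angles; "joint_vel": joint speeds; "joint_efforts": joint torques, N m; "ee_pos": TCP position; "tool_rot": TCP orientation; "force": force on the tool from outside, world axes, zero at the start; "ft_torque": the same for the moment, N m; "opening": opening from 0.0 (shut) to 1.0 (fully open).
Only numpy, scipy, OpenCV 4.12 (cv2) and the standard library are available. Lean on these libraries where they do the work, as an engineer would, in place of code of your own. Each camera call takes 0.05 s, during which the arm holds its last target. There are 200 camera calls.

## Working session

There is one attempt and no reset: what is moved stays moved. The work goes in short steps, Python scripts to look and compute and a tool call to move; the robot and the scene stay as the last step left them, time stands still between calls to the robot, and variables do not carry over. Pictures are saved under pics/ and viewed, about 8 in all and at most 12, crops included, and the job is handed in when it is done.

Besides the shell and the picture viewer there is one more tool, called after "Request:" as name(argument=value, ...), one argument or row to a line, values as JSON. move_arm: Moves the arm, as the interface text tells. Its arguments: {"type":"object","properties":{"moves":{"type":"array"},"newtons":{"type":"number"}},"required":["moves"]}

```bash
ls; mkdir -p pics
cat > h.py <<'E'
import numpy as np,cv2
from plant import ctrl
from scipy.spatial.transform import Rotation as R
def cloud(n):
    p,d=ctrl.capture(n); c=ctrl.calibration(n)
    K=np.array(c['K'],float);D=np.array(c['dist_coeffs'],float)
    v,u=np.mgrid[0:420,0:560]
    n_=cv2.undistortPoints(np.stack([u.ravel(),v.ravel()],1).astype(float)[:,None],K,D)[:,0].reshape(420,560,2)
    P=np.dstack([n_*d[...,None],d])
    Rm=cv2.Rodrigues(np.array(c['rvec'],float))[0]
    W=(P-np.array(c['tvec'],float).ravel())@Rm
    W[d==0]=np.nan
    return p,W
def st():
    s=ctrl.get_state();q=s['tool_rot'];M=R.from_quat([q[1],q[2],q[3],q[0]]).as_matrix()
    return s,M
E
python3 - <<'E'
from h import *
for n in('scene','top'):
    p,W=cloud(n);cv2.imwrite(f'pics/{n}0.png',p);np.save(n+'0.npy',W)
s,M=st();print(s);print(M.round(3))
E
```

```text
pics
{'t': 0.1, 'qpos': array([-1.40768954,  0.60005125, -0.00254236,  1.60000624,  0.00182586,
        0.9429103 , -0.07980687]), 'joint_vel': array([-0.00241894, -0.00153754, -0.000233  , -0.00170654,  0.00135239,
        0.00152651, -0.0004034 ]), 'joint_efforts': array([ 5.39759902e-03, -7.66555166e+01,  1.50226191e+00, -2.52936602e+01,
       -5.23069734e-02,  1.36546695e-02,  1.00418017e-04]), 'ee_pos': array([172.11926142, 703.84449098, 217.85750816]), 'tool_rot': array([ 0.55585674, -0.43695991,  0.5565507 ,  0.43628046]), 'force': array([-0.06960419,  0.29103326, -0.79103805]), 'ft_torque': array([-0.01460472, -0.01478789, -0.04528912]), 'opening': 0.998115033730272}
[[-0.    -0.971  0.237]
 [-0.001  0.237  0.971]
 [-1.    -0.    -0.001]]
```

View pics/scene0.png

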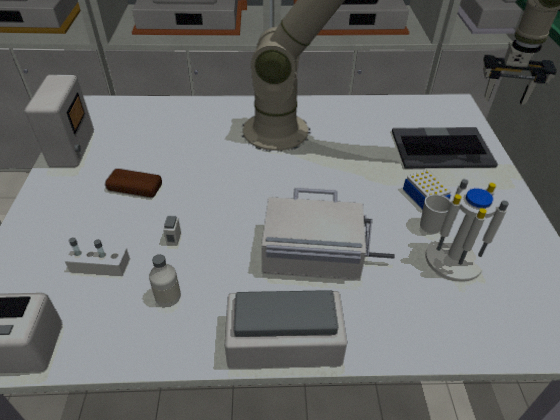

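View pics/top0.png

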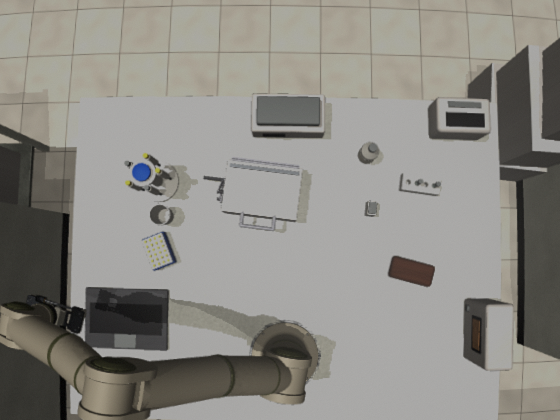

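The chest shows at top-view (262,190), with its bar near (258,226), the knee pin at (213,179) and the cassette at (372,208). Next I'll measure them.

Run:
```python
import numpy as np,cv2
from scipy import ndimage as nd
W=np.load('top0.npy');p=cv2.imread('pics/top0.png')
def rect(m):
    q=W[m][:,:2].astype(np.float32);return cv2.minAreaRect(q)
z=W[...,2]
box=np.zeros(z.shape,bool);box[155:235,200:310]=1
for lo,hi in((107,121),):
    m=box&(z>lo)&(z<hi)
    lab,n=nd.label(m)
    for i in range(1,n+1):
        k=lab==i
        if k.sum()>15:
            r=rect(k);v,u=np.where(k);print(k.sum(),r,u.min(),u.max(),v.min(),v.max(),np.median(z[k]))
for name,b,lo,hi in(('bar',(215,235,235,290),95,125),('pin',(172,186,198,222),30,200),('cas',(198,220,362,384),60,85),('casall',(198,220,362,384),10,85)):
    b_=np.zeros(z.shape,bool);b_[b[0]:b[1],b[2]:b[3]]=1
    m=b_&(z>lo)&(z<hi);print(name,m.sum(),rect(m),np.median(z[m]),W[m].mean(0))
print('mm/px',W[190,262],W[190,263])
print('row z, pin',np.round(W[174:186:2,200:222:2,2]))
S=np.load('scene0.npy');z=S[...,2]
for name,b,lo,hi in(('cas',(210,250,158,188),65,85),('lid',(190,250,260,370),105,121),('pin',(245,265,372,398),20,200)):
    b_=np.zeros(z.shape,bool);b_[b[0]:b[1],b[2]:b[3]]=1
    m=b_&(z>lo)&(z<hi)
    print('scene',name,m.sum(),cv2.minAreaRect(S[m][:,:2].astype(np.float32)),np.median(z[m]))
    if name=='pin': print(S[m][::4].round())
```

```text
3903 ((568.8231811523438, 98.38597106933594), (281.4377746582031, 235.6886749267578), 82.94125366210938) 217 301 157 230 113.83684706776873
bar 281 ((472.0751953125, 75.28343200683594), (51.862876892089844, 167.20907592773438), 0.41623347997665405) 113.17682875911032 [473.36038107  76.27670026 113.11296445]
pin 65 ((629.446044921875, 260.8161315917969), (75.57010650634766, 26.916513442993164), 64.86798858642578) 39.03543708941771 [630.27770279 264.61779372  42.274727  ]
cas 126 ((531.9893188476562, -298.22381591796875), (46.70502853393555, 32.411277770996094), 0.6851393580436707) 72.12427691404353 [ 531.57690477 -297.3387545    71.36592992]
casall 174 ((532.2867431640625, -300.41015625), (64.35115051269531, 57.20905685424805), 32.935707092285156) 68.27726316079185 [ 529.91559431 -295.34644842   61.56270783]
mm/px [583.07285442  85.46140989 110.00569616] [583.10687236  82.03359151 110.08531721]
row z, pin [[ 3. -2.  1.  4.  4.  1. 14.  0.  1.  4.  1.]
 [ 2.  1. 44. 39. 35.  5.  2. -2. nan  4.  7.]
 [ 5.  4. 47. 36. 34. 37. 37. 44. 43. 38. 26.]
 [ 3. -4.  5.  1. -2.  3. -2. -1. 36. 36.
[... 270 characters left out ...]
6.18327331542969), (278.7785949707031, 230.17459106445312), 85.49037170410156) 111.6616325581682
scene pin 101 ((635.6968383789062, 272.7798767089844), (58.658424377441406, 14.385055541992188), 83.92229461669922) 36.311138009419025
[[634. 244.  41.]
 [631. 255.  38.]
 [633. 265.  40.]
 [629. 277.  35.]
 [633. 252.  36.]
 [634. 263.  38.]
 [633. 274.  36.]
 [633. 285.  36.]
 [634. 295.  37.]
 [634. 245.  34.]
 [638. 254.  38.]
 [637. 265.  36.]
 [639. 275.  39.]
 [638. 286.  38.]
 [638. 297.  38.]
 [637. 247.  33.]
 [637. 257.  33.]
 [637. 268.  32.]
 [641. 277.  37.]
 [640. 289.  36.]
 [644. 298.  40.]
 [640. 265.  32.]
 [639. 276.  30.]
 [640. 286.  32.]
 [642. 296.  34.]
 [637. 302.  23.]]
```

```bash
cat > fit.py <<'E'
from h import *
from scipy.optimize import differential_evolution
def proj(n,X):
    c=ctrl.calibration(n)
    return cv2.projectPoints(np.asarray(X,float),np.array(c['rvec'],float),np.array(c['tvec'],float),np.array(c['K'],float),np.array(c['dist_coeffs'],float))[0][:,0]
def samp(G,uv): return cv2.remap(G,uv[:,0].astype(np.float32)[None],uv[:,1].astype(np.float32)[None],cv2.INTER_LINEAR)[0]
def seg(a,b,k=60): t=np.linspace(0,1,k)[:,None];return np.array(a)*(1-t)+np.array(b)*t
def lines(h=113):  # chest frame
    return np.vstack([seg((-90,-130,h),(-90,130,h)),seg((-90,-130,h),(90,-130,h)),seg((-90,130,h),(90,130,h)),
        seg((-136,-50,109),(-136,50,109),30),seg((-124,-48,109),(-124,48,109),30)])
def T(x,L):
    c,s=np.cos(x[2]),np.sin(x[2]);return np.c_[x[0]+c*L[:,0]-s*L[:,1],x[1]+s*L[:,0]+c*L[:,1],L[:,2]]
E
python3 - <<'E'
from fit import *
G={}
for n in('top','scene'):
    g=cv2.GaussianBlur(cv2.imread(f'pics/{n}0.png',0).astype(np.float32),(0,0),0.8)
    G[n]=np.minimum(np.hypot(cv2.Sobel(g,5,1,0),cv2.Sobel(g,5,0,1)),150)
L=lines()
for ns in(('top',),('scene',),('top','scene')):
    r=differential_evolution(lambda x:-sum(samp(G[n],proj(n,T(x,L))).mean() for n in ns),[(540,620),(60,130),(-.3,.1)],seed=1)
    print(ns,r.x.round(3),r.fun)
p=cv2.imread('pics/top0.png')[145:240,190:310];p=cv2.resize(p,None,fx=6,fy=6,interpolation=cv2.INTER_CUBIC)
for a,b in (proj('top',T(r.x,L))-[190,145])*6: cv2.circle(p,(int(a+3),int(b+3)),1,(0,0,255),-1)
cv2.imwrite('pics/fit.png',p)
E
```

```text
('top',) [ 5.86426e+02  8.91740e+01 -1.11000e-01] -95.29796600341797
('scene',) [ 5.91287e+02  8.82500e+01 -1.06000e-01] -80.4265365600586
('top', 'scene') [ 5.88026e+02  8.88370e+01 -1.07000e-01] -167.4834442138672
```

View pics/fit.png

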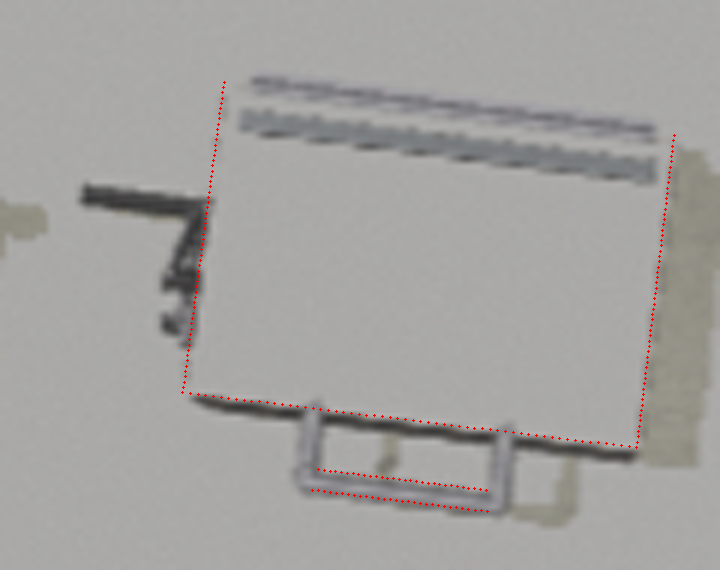

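The fit is good: chest at about (588,89), yaw −0.107 rad. I'll move above the bar with the jaws along chest x.

Request:
move_arm(
  moves=[
    [[1,0,-421,-516,82],[1,0,-421,-516,82],[1,0,-421,-516,82],[1,0,-421,-516,82],[1,0,-421,-516,82],[1,0,-421,-516,82],[1,0,-421,-516,82],[1,0,-421,-516,82],[1,0,-421,-516,82],[1,0,-421,-516,82],[1,0,-421,-516,82],[1,0,-421,-516,82]],
  ],
)

```text
t: 1.1
ee_pos: [387.5, 251.0, 218.7]
tool_rot: [0.706, 0.038, 0.706, -0.038]
force: [0.9, 0.3, -0.3]
opening: 1.001
```

Run:
```python
from fit import *
# cassette fit: 40x26 top at z74, body 50x32 at z64
G={}
for n in('top','scene'):
    g=cv2.GaussianBlur(cv2.imread(f'pics/{n}0.png',0).astype(np.float32),(0,0),0.7)
    G[n]=np.minimum(np.hypot(cv2.Sobel(g,5,1,0),cv2.Sobel(g,5,0,1)),250)
def rc(a,b,h): 
    c=[(-a,-b,h),(a,-b,h),(a,b,h),(-a,b,h),(-a,-b,h)];return np.vstack([seg(c[i],c[i+1],15) for i in range(4)])
L=np.vstack([rc(25,16,64)])
for ns in(('top',),('scene',),('top','scene')):
    r=differential_evolution(lambda x:-sum(samp(G[n],proj(n,T(x,L))).mean() for n in ns),[(515,550),(-315,-280),(-.7,.7)],seed=1)
    print(ns,r.x.round(3),r.fun)
W=np.load('top0.npy')
for n,(u,v) in dict(pip=(145,172),tip=(158,250),cup=(161,215),buf=(370,152)).items(): print(n,W[v,u].round())
cv2.imwrite('pics/cas.png',cv2.resize(np.hstack([cv2.imread('pics/top0.png')[190:225,350:395],cv2.imread('pics/scene0.png')[212:247,150:195]]),None,fx=8,fy=8,interpolation=2))
s,M=st();print(s['t'],s['ee_pos'],M.round(3),s['qpos'])
```

```text
('top',) [ 5.26823e+02 -2.90911e+02 -1.80000e-02] -159.0532989501953
('scene',) [ 5.26831e+02 -2.98515e+02 -1.50000e-02] -164.8574981689453
('top', 'scene') [ 5.26889e+02 -2.98261e+02 -2.40000e-02] -297.76519775390625
pip [622. 458. 236.]
tip [372. 452.  59.]
cup [499. 458.   8.]
buf [ 719. -284.  121.]
1.1 [387.50486493 251.03046239 218.65550232] [[ 0.     0.107  0.994]
 [ 0.     0.994 -0.107]
 [-1.     0.     0.   ]] [-1.03112577  0.30430972  0.43126134  2.20181176 -0.20272054  0.67181612
 -0.56478491]
```

View pics/cas.png

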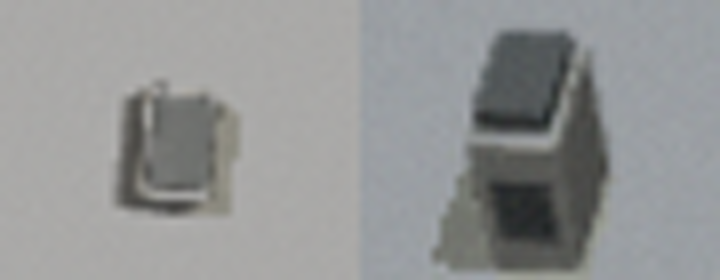

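Request:
move_arm(
  moves=[
    [[-0.4,0,-140,87,0],[-0.4,0,-140,87,0],[-0.4,0,-140,87,0],[-0.4,0,-140,87,0],[-0.4,0,-140,87,0],[-0.4,30,-140,87,0],[-0.4,60,-140,87,0],[-0.4,60,-140,87,0],[-0.4,60,-140,87,0]],
  ],
  newtons=10,
)

```text
t: 1.85
ee_pos: [458.8, 104.5, 158.0]
tool_rot: [0.705, 0.035, 0.707, -0.036]
force: [0.8, -0.7, 0.3]
opening: 0.403
```

Run:
```python
from h import *
s,M=st();print(s['ee_pos'],M.round(3),s['force'],s['opening'])
p,W=cloud('scene');q,_=cloud('top')
cv2.imwrite('pics/bar.png',np.hstack([cv2.resize(p[150:260,250:390],None,fx=3,fy=3),cv2.resize(q[165:265,205:320],(380,330))]))
```

```text
[458.83510282 104.49513623 157.97997411] [[-0.003  0.101  0.995]
 [-0.001  0.995 -0.101]
 [-1.    -0.002 -0.003]] [ 0.75412023 -0.70296548  0.32884036] 0.40337202285100643
```

View pics/bar.png

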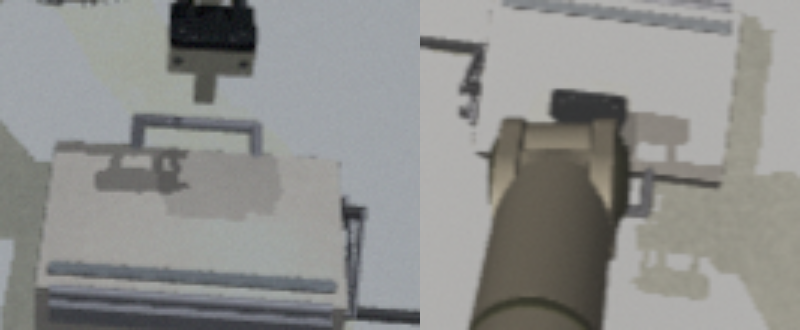

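The scene view puts the finger over the bar's middle, so I'll descend and close.

Request:
move_arm(
  moves=[
    [[-0.4,15,0,0,0],[-0.4,30,0,0,0],[-0.4,45,0,0,0],[-0.4,58,0,0,0],[-0.4,68,0,0,0],[-0.4,68,0,0,0]],
  ],
)

```text
t: 2.45
ee_pos: [460.0, 105.4, 90.7]
tool_rot: [0.706, 0.035, 0.706, -0.035]
force: [-0.2, -0.1, 0.7]
opening: 0.299
```

Request:
move_arm(
  moves=[
    [[-0.7,0,0,0,0],[-1,0,0,0,0],[-1,0,0,0,0],[-1,0,0,0,0],[-1,0,0,0,0],[-1,0,0,0,0]],
  ],
)

```text
t: 2.95
ee_pos: [456.5, 105.4, 91.4]
tool_rot: [0.704, 0.035, 0.708, -0.035]
force: [-9.8, 2.2, 6.6]
opening: 0.126
```

Request:
move_arm(
  moves=[
    [[-1,-13.2,0,-3.1,0],[-1,-30.7,0,-1.3,0],[-1,-48,0,1.8,0],[-1,-65,0,6.3,0],[-1,-81.6,0,12.2,0],[-1,-97.7,0,19.4,0],[-1,-113.1,0,27.8,0],[-1,-127.8,0,37.4,0],[-1,-141.7,0,48.2,0],[-1,-154.7,0,60.1,0],[-1,-166.7,0,73,0],[-1,-172,0,79.5,0]],
  ],
  newtons=15,
)

```text
t: 3.95
ee_pos: [535.7, 96.5, 265.0]
tool_rot: [0.704, 0.036, 0.709, -0.035]
force: [-18.6, -1.2, 16.6]
opening: 0.12
```

```bash
cat >> h.py <<'E'
# chest frame helpers
psi=-.107;EX=np.array([np.cos(psi),np.sin(psi)]);EY=np.array([-np.sin(psi),np.cos(psi)])
C=np.array([585.5,89.2])
def loc(xy): d=np.asarray(xy)[:2]-C; return np.array([d@EX,d@EY])
def rep():
    s,M=st();b=s['ee_pos'];l=loc(b);th=np.arctan2(b[2]+19-109,90-l[0])
    print('t',s['t'],'tcp',b.round(1),'chest',l.round(1),'lid th',th.round(3),'r',np.hypot(b[2]-90,90-l[0]).round(1),'F',s['force'].round(1),'Fchest',(s['force'][:2]@EX).round(1),(s['force'][:2]@EY).round(1),'op',s['opening'].round(3));print(M.round(3).tolist())
E
python3 -c "
from h import *
rep()"
```

```text
Traceback (most recent call last):
  File "h.py", line 23, in rep
    print('t',s['t'],'tcp',b.round(1),'chest',l.round(1),'lid th',th.round(3),'r',np.hypot(b[2]-90,90-l[0]).round(1),'F',s['force'].round(1),'Fchest',(s['force'][:2]@EX).round(1),(s['force'][:2]@EY).round(1),'op',s['opening'].round(3));print(M.round(3).tolist())
                                                                                                                                                                                                                     ^^^^^^^^^^^^^^^^^^
AttributeError: 'float' object has no attribute 'round'
```

Request:
move_arm(
  moves=[
    [[-1,-1.5,0,-1.5,0],[-1,-3,0,-3,0],[-1,-3,0,-3,0]],
  ],
)

```text
t: 4.2
ee_pos: [537.0, 96.4, 266.5]
tool_rot: [0.708, 0.035, 0.705, -0.036]
force: [5.3, -3.1, -7.1]
opening: 0.12
```

```bash
sed -i "s/s\['opening'\].round(3)/round(float(s['opening']),3)/" h.py
python3 -c "
from h import *
rep()"
```

```text
t 4.2 tcp [537.   96.4 266.5] chest [-49.   2.] lid th 0.904 r 224.6 F [ 5.3 -3.1 -7.1] Fchest 5.6 -2.5 op 0.12
[[0.004, 0.101, 0.995], [-0.001, 0.995, -0.101], [-1.0, -0.0, 0.004]]
```

Request:
move_arm(
  moves=[
    [[-1,-3.8,0,5.7,0],[-1,-7.3,0,11,0],[-1,-11,0,16.5,0],[-1,-14.6,0,22,0],[-1,-18,0,27.6,0],[-1,-21.3,0,33.3,0],[-1,-24.3,0,39.2,0],[-1,-27.3,0,45.1,0],[-1,-29.2,0,49.1,0],[-1,-29.2,0,49.1,0]],
  ],
)

```text
t: 5.03
ee_pos: [585.5, 91.4, 296.4]
tool_rot: [0.707, 0.036, 0.706, -0.036]
force: [-3.0, -3.7, 7.2]
opening: 0.12
```

```bash
python3 -c "
from h import *
rep()"
```

```text
t 5.0333 tcp [585.5  91.4 296.4] chest [-0.2  2.2] lid th 1.159 r 225.3 F [-3.  -3.7  7.2] Fchest -2.6 -4.0 op 0.12
[[0.001, 0.101, 0.995], [-0.0, 0.995, -0.101], [-1.0, -0.0, 0.001]]
```

```bash
cat >> h.py <<'E'
def pin(W):
    l=(W[...,:2]-C); x=l@EX;y=l@EY;z=W[...,2]
    m=(y>165)&(y<216)&(x>-140)&(x<140)&(z>15)&(z<330)
    return m,x,y,z
E
python3 - <<'E'
from h import *
for n in('scene','top'):
    W0=np.load(n+'0.npy');p,W=cloud(n);cv2.imwrite(f'pics/{n}1.png',p)
    for w in(W0,W):
        m,x,y,z=pin(w);print(n,m.sum(),np.median(x[m]),np.median(z[m]),np.percentile(x[m],[10,90]),np.percentile(z[m],[10,90]))
    if n=='scene': cv2.imwrite('pics/stay1.png',cv2.resize(p[130:270,250:420],None,fx=4,fy=4,interpolation=2))
    c=ctrl.calibration(n);Rm=cv2.Rodrigues(np.array(c['rvec'],float))[0];print('cam',(-Rm.T@np.array(c['tvec']).ravel()).round())
E
```

```text
scene 86 31.917767520324304 36.23707973422748 [26.54273215 35.1457342 ] [31.93507885 39.81716485]
scene 98 40.00426920346803 125.52733917027693 [35.26867197 42.52316494] [120.71700946 128.56866429]
cam [1444.  -39.  992.]
top 48 28.009684034881552 37.610124607022755 [23.2492592  32.81160604] [32.81052771 43.90515011]
top 49 35.680961463251506 128.92937738262955 [31.20379685 40.62821138] [121.43922207 133.39782303]
cam [ 378.    5. 1803.]
```

View pics/stay1.png

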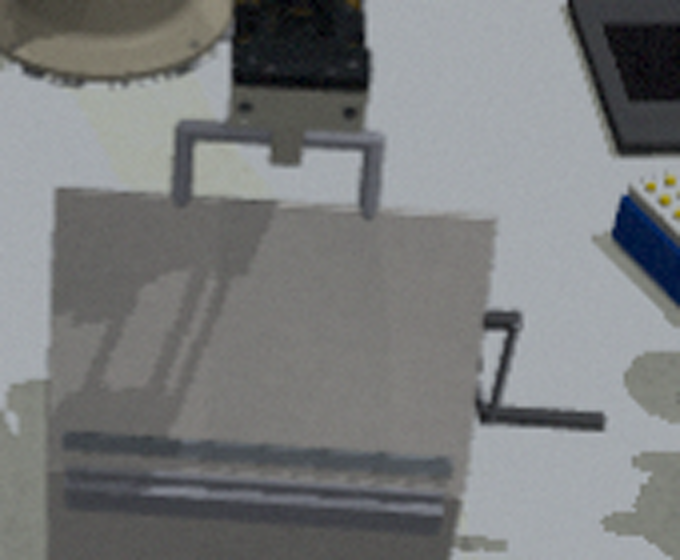

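Knee-pin readings from both cameras agree, giving the lower pivot at about (−46.5,85) in the chest frame and a predicted stop near θ≈1.40. I'll raise to 1.33 and measure again.

Request:
move_arm(
  moves=[
    [[-1,-2.5,0,3.5,0],[-1,-4.6,0,7.6,0],[-1,-6.2,0,11.7,0],[-1,-7.7,0,15.8,0],[-1,-9.1,0,20,0],[-1,-10.5,0,24.2,0],[-1,-11.7,0,28.4,0],[-1,-12.9,0,32.6,0],[-1,-14,0,36.9,0],[-1,-14,0,36.9,0],[-1,-14,0,36.9,0]],
  ],
)

```text
t: 6.05
ee_pos: [623.0, 87.8, 309.7]
tool_rot: [0.707, 0.035, 0.705, -0.036]
force: [1.4, -6.0, 1.3]
opening: 0.121
```

```bash
cat >> h.py <<'E'
def pinpos():
    o=[]
    for n,dx,dz in(('scene',-3.3,-3.4),('top',.6,-4.7)):
        p,W=cloud(n);m,x,y,z=pin(W);o.append((np.median(x[m])+dx,np.median(z[m])+dz,int(m.sum())))
    print('pin',np.round(o,1).tolist());return np.mean(np.array(o)[:,:2],0)
E
cat > look.py <<'E'
from h import *
rep()
P=pinpos();v=np.array([-46.5,85])
# lid angle from pin: |P-A|=91
from scipy.optimize import brentq
th=np.linspace(.3,1.5,1201);A=np.c_[90-115*np.cos(th),109+115*np.sin(th)];e=abs(np.hypot(*(A-P).T)-91)
i=e.argmin();d=np.hypot(*(A[i]-v));print('|P-v|',np.hypot(*(P-v)).round(1),'th~',th[i],'dist',d.round(1))
a=np.arctan2(P[1]-v[1],P[0]-v[0]);print('lower link angle',a.round(3))
E
python3 look.py
```

```text
t 6.05 tcp [623.   87.8 309.7] chest [37.5  2.6] lid th 1.336 r 225.9 F [ 1.4 -6.   1.3] Fchest 2.1 -5.8 op 0.121
[[0.003, 0.101, 0.995], [-0.001, 0.995, -0.101], [-1.0, -0.0, 0.003]]
pin [[28.2, 136.2, 97.0], [27.8, 138.3, 54.0]]
|P-v| 91.0 th~ 1.34 dist 175.0
lower link angle 0.611
```

Request:
move_arm(
  moves=[
    [[-1,-0.5,0,2.2,0],[-1,-1,0,4.5,0],[-1,-1.5,0,6.6,0],[-1,-2,0,8.8,0],[-1,-2,0,8.8,0]],
  ],
)

```text
t: 6.57
ee_pos: [631.5, 86.9, 311.5]
tool_rot: [0.707, 0.035, 0.706, -0.036]
force: [1.7, -5.2, 0.3]
opening: 0.125
```

```bash
python3 look.py
```

```text
t 6.5667 tcp [631.5  86.9 311.5] chest [45.9  2.6] lid th 1.374 r 225.8 F [ 1.7 -5.2  0.3] Fchest 2.2 -5.0 op 0.125
[[0.002, 0.101, 0.995], [-0.001, 0.995, -0.101], [-1.0, -0.001, 0.002]]
pin [[24.3, 142.0, 99.0], [23.7, 142.3, 52.0]]
|P-v| 90.7 th~ 1.377 dist 178.3
lower link angle 0.681
```

Request:
move_arm(
  moves=[
    [[-1,0,0,2.2,0],[-1,-0.5,0,4.4,0],[-1,-0.5,0,4.4,0]],
  ],
)

```text
t: 6.92
ee_pos: [636.3, 86.4, 312.3]
tool_rot: [0.707, 0.035, 0.705, -0.036]
force: [2.1, -5.1, 1.2]
opening: 0.121
```

```bash
python3 look.py
```

```text
t 6.9167 tcp [636.3  86.4 312.3] chest [50.8  2.6] lid th 1.396 r 225.7 F [ 2.1 -5.1  1.2] Fchest 2.6 -4.9 op 0.121
[[0.003, 0.101, 0.995], [-0.001, 0.995, -0.101], [-1.0, -0.001, 0.003]]
pin [[20.3, 146.5, 97.0], [19.7, 146.9, 51.0]]
|P-v| 90.8 th~ 1.4020000000000001 dist 180.6
lower link angle 0.748
```

Request:
move_arm(
  moves=[
    [[-1,0,0,1,0],[-1,0,0,2,0],[-1,0,0,2,0]],
  ],
)

```text
t: 7.27
ee_pos: [637.1, 86.3, 312.3]
tool_rot: [0.706, 0.035, 0.706, -0.036]
force: [-6.2, -5.1, 6.0]
opening: 0.123
```

```bash
python3 look.py
```

```text
t 7.2667 tcp [637.1  86.3 312.3] chest [51.6  2.6] lid th 1.4 r 225.6 F [-6.2 -5.1  6. ] Fchest -5.6 -5.8 op 0.123
[[0.0, 0.101, 0.995], [-0.0, 0.995, -0.101], [-1.0, -0.0, 0.0]]
pin [[6.1, 158.8, 95.0], [4.6, 162.2, 55.0]]
|P-v| 91.6 th~ 1.413 dist 181.5
lower link angle 0.969
```

The knee has gone over centre and there's about 8 N against the stop. I'll ease off.

Request:
move_arm(
  moves=[
    [[-1,0,0,-1.5,0],[-1,0,0,-3,0],[-1,0,0,-4.5,0],[-1,0.5,0,-6,0],[-1,0.5,0,-6,0]],
  ],
)

```text
t: 7.78
ee_pos: [633.5, 86.7, 311.7]
tool_rot: [0.708, 0.035, 0.704, -0.036]
force: [7.1, -6.5, -4.5]
opening: 0.119
```

```bash
python3 look.py
```

```text
t 7.7833 tcp [633.5  86.7 311.7] chest [48.   2.6] lid th 1.383 r 225.6 F [ 7.1 -6.5 -4.5] Fchest 7.8 -5.7 op 0.119
[[0.006, 0.101, 0.995], [-0.001, 0.995, -0.101], [-1.0, -0.001, 0.006]]
pin [[1.5, 161.1, 92.0], [1.1, 162.5, 55.0]]
|P-v| 90.4 th~ 1.391 dist 179.6
lower link angle 1.014
```

Request:
move_arm(
  moves=[
    [[-0.3,0,0,1,0],[-0.3,0,0,1,0],[-0.2,0,0,1,0],[-0.2,-15,0,1,0],[-0.2,-40,0,1,0],[-0.2,-60,0,1,0],[-0.2,-60,0,1,0]],
  ],
)

```text
t: 8.47
ee_pos: [633.2, 88.2, 375.0]
tool_rot: [0.708, 0.036, 0.704, -0.034]
force: [0.3, 0.4, 0.4]
opening: 0.398
```

```bash
python3 look.py
```

```text
t 8.4667 tcp [633.2  88.2 375. ] chest [47.6  4.1] lid th 1.423 r 288.1 F [0.3 0.4 0.4] Fchest 0.3 0.4 op 0.398
[[0.006, 0.099, 0.995], [0.002, 0.995, -0.099], [-1.0, 0.003, 0.005]]
pin [[1.6, 161.1, 91.0], [1.4, 163.5, 57.0]]
|P-v| 91.0 th~ 1.3960000000000001 dist 180.0
lower link angle 1.015
```

Request:
move_arm(
  moves=[
    [[1,0,-395,-61,87],[1,0,-395,-61,87],[1,0,-395,-61,87],[1,0,-395,-61,87],[1,0,-395,-61,87],[1,0,-395,-61,87],[1,0,-395,-61,87],[1,50,-395,-61,87],[1,100,-395,-61,87],[1,150,-395,-61,87],[1,180,-395,-61,87],[1,180,-395,-61,87]],
  ],
)

```text
t: 9.57
ee_pos: [531.4, -296.4, 200.9]
tool_rot: [-0.491, -0.509, -0.491, 0.509]
force: [2.1, 0.3, 0.3]
opening: 1.002
```

Request:
move_arm(
  moves=[
    [[1,0,0,0,0],[1,0,0,0,0],[1,0,0,0,0]],
  ],
)

```text
t: 9.82
ee_pos: [532.8, -295.7, 204.1]
tool_rot: [-0.494, -0.506, -0.493, 0.507]
force: [0.6, -0.3, 1.1]
opening: 0.999
```

Run:
```python
from h import *
rep()
p,W=cloud('scene');m=W[...,2];b=np.zeros(m.shape,bool);b[205:255,150:195]=1
cv2.imwrite('pics/ov.png',cv2.resize(p[150:260,120:240],None,fx=5,fy=5,interpolation=2))
b0=np.load('scene0.npy')
for w in(W,b0):
    q=b&(w[...,2]>66)&(w[...,2]<80);print(q.sum(),np.nanmean(w[q],0),cv2.minAreaRect(w[q][:,:2].astype(np.float32)))
    q=b&(w[...,2]>15)&(w[...,2]<58);X=w[q];print(q.sum(),np.percentile(X[:,1],[3,97]),np.percentile(X[:,0],[50,97]))
    # far face line fit x=a*y+b
    X=X[(X[:,2]>25)];k=np.polyfit(X[:,1],X[:,0],1);print('face slope',k)
```

```text
t 9.8167 tcp [ 532.8 -295.7  204.1] chest [ -11.3 -388.4] lid th 0.845 r 152.5 F [ 0.6 -0.3  1.1] Fchest 0.7 -0.2 op 0.999
[[0.0, 1.0, -0.026], [-0.0, -0.026, -1.0], [-1.0, 0.0, 0.0]]
125 [ 535.84169764 -298.2919354    71.88378375] ((534.8682861328125, -299.1550598144531), (27.114362716674805, 48.339664459228516), 84.6076889038086)
180 [-314.54396324 -281.85345196] [555.1939256  560.45447141]
face slope [ -0.76807857 322.26752448]
117 [ 535.16914346 -298.41925866   72.08879389] ((533.3551025390625, -298.72698974609375), (26.236995697021484, 42.44064712524414), 87.63742065429688)
182 [-314.00612054 -281.84791112] [555.62508771 559.55312259]
face slope [ -0.71655166 337.60875043]
```

View pics/ov.png

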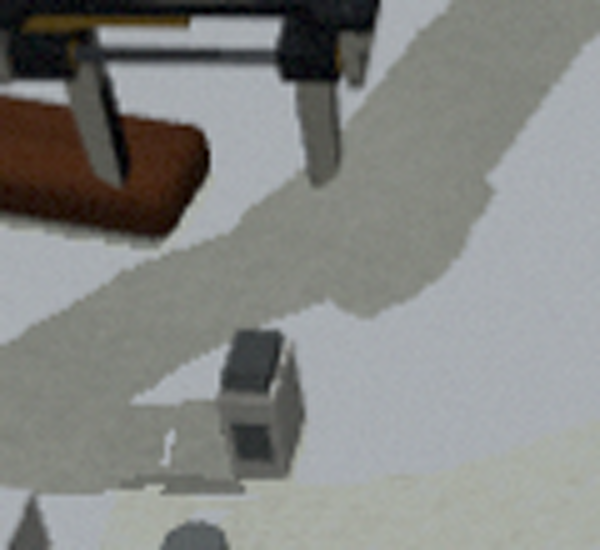

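Request:
move_arm(
  moves=[
    [[1,40,1,2.3,0],[1,80,1,2.3,0],[1,110,1,2.3,0],[1,140,1,2.3,0],[1,160,1,2.3,0],[1,171,1,2.3,0],[0,171,1,2.3,0],[-0.3,171,1,2.3,0],[-1,171,1,2.3,0],[-1,171,1,2.3,0],[-1,171,1,2.3,0],[-1,171,1,2.3,0]],
  ],
  newtons=25,
)

```text
t: 10.87
ee_pos: [533.8, -298.2, 33.2]
tool_rot: [0.493, 0.507, 0.492, -0.507]
force: [-0.3, 0.1, -0.1]
opening: 0.622
```

Request:
move_arm(
  moves=[
    [[-1,0,0,0,0],[-1,0,0,0,0],[-1,0,0,0,0],[-1,0,0,0,0]],
  ],
)

```text
t: 11.2
ee_pos: [533.4, -298.6, 32.4]
tool_rot: [-0.493, -0.507, -0.492, 0.507]
force: [0.7, -0.6, 2.2]
opening: 0.342
```

Request:
move_arm(
  moves=[
    [[-1,-20,0,0,0],[-1,-55,0,0,0],[-1,-95,0,0,0],[-1,-135,0,0,0],[-1,-167,0,-10,2],[-1,-167,-2,-40,4.6],[-1,-167,-4,-75,4.6],[-1,-167,-5,-110,4.6],[-1,-167,-6,-145,4.6],[-1,-167,-8,-180,4.6],[-1,-167,-9,-215,4.6],[-1,-167,-10,-250,4.6]],
  ],
)

```text
t: 12.2
ee_pos: [530.0, -46.2, 199.1]
tool_rot: [-0.472, -0.527, -0.472, 0.527]
force: [0.0, -0.2, -2.2]
opening: 0.349
```

```bash
python3 -c "
from h import *
rep()"
```

```text
t 12.2 tcp [530.  -46.2 199.1] chest [ -40.7 -140.5] lid th 0.695 r 170.3 F [ 0.  -0.2 -2.2] Fchest 0.0 -0.2 op 0.349
[[-0.001, 0.994, -0.11], [0.0, -0.11, -0.994], [-1.0, -0.001, -0.0]]
```

Request:
move_arm(
  moves=[
    [[-1,0,-4,-25,0],[-1,0,-8,-50,0],[-1,0,-8,-74,0],[-1,0,-8,-74,0],[-1,0,-8,-74,0]],
  ],
)

```text
t: 12.62
ee_pos: [530.5, 28.0, 198.8]
tool_rot: [-0.472, -0.526, -0.473, 0.526]
force: [-0.3, -0.3, -1.8]
opening: 0.347
```

Run:
```python
from h import *
rep()
p,W=cloud('scene');q,_=cloud('top')
cv2.imwrite('pics/place.png',np.hstack([cv2.resize(p[120:270,240:400],(427,400)),cv2.resize(q[140:240,200:300],(400,400))]))
```

```text
t 12.6167 tcp [530.5  28.  198.8] chest [-48.2 -66.7] lid th 0.667 r 175.9 F [-0.3 -0.3 -1.8] Fchest -0.3 -0.3 op 0.347
[[-0.001, 0.994, -0.106], [-0.0, -0.106, -0.994], [-1.0, -0.001, 0.0]]
```

View pics/place.png

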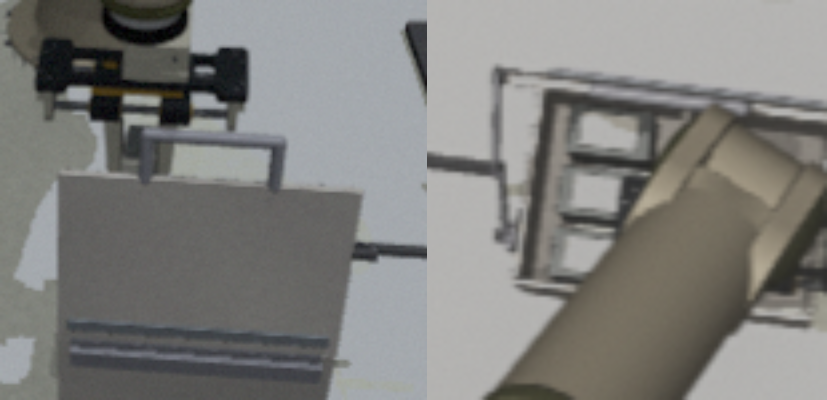

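Request:
move_arm(
  moves=[
    [[-1,25,0,0,0],[-1,55,0,0,0],[-1,85,0,0,0],[-1,110,0,0,0],[-1,130,0,0,0],[-1,145,0,0,0],[-1,152,0,0,0],[-1,156,0,0,0],[-1,159,0,0,0],[-1,160,0,0,0],[-1,160,0,0,0]],
  ],
)

```text
t: 13.63
ee_pos: [531.2, 26.3, 39.8]
tool_rot: [0.472, 0.527, 0.472, -0.526]
force: [0.1, 0.1, -1.4]
opening: 0.349
```

```bash
python3 -c "
from h import *
rep()"
```

```text
t 13.6333 tcp [531.2  26.3  39.8] chest [-47.3 -68.4] lid th -0.35 r 146.2 F [ 0.1  0.1 -1.4] Fchest 0.1 0.1 op 0.349
[[0.001, 0.994, -0.11], [0.0, -0.11, -0.994], [-1.0, 0.001, -0.0]]
```

Still about 1 mm above the floor. I'll lower a little, feel for contact, then release.

Request:
move_arm(
  moves=[
    [[-1,1,0,0,0],[-1,1.7,0,0,0],[-1,1.7,0,0,0],[-1,1.7,0,0,0]],
  ],
)

```text
t: 13.97
ee_pos: [531.3, 26.5, 38.3]
tool_rot: [0.472, 0.527, 0.472, -0.526]
force: [-0.8, -0.1, 6.5]
opening: 0.345
```

Request:
move_arm(
  moves=[
    [[-0.2,0,0,0,0],[0,0,0,0,0],[0.08,0,0,0,0],[0.08,0,0,0,0],[0.08,0,0,0,0]],
  ],
)

```text
t: 14.38
ee_pos: [530.7, 26.5, 37.5]
tool_rot: [-0.472, -0.527, -0.472, 0.527]
force: [-0.7, -0.3, -0.6]
opening: 0.539
```

```bash
python3 -c "
from h import *
rep();pinpos()"
```

```text
t 14.3833 tcp [530.7  26.5  37.5] chest [-47.8 -68.2] lid th -0.364 r 147.4 F [-0.7 -0.3 -0.6] Fchest -0.6 -0.4 op 0.539
[[-0.0, 0.994, -0.109], [-0.0, -0.109, -0.994], [-1.0, -0.0, 0.0]]
pin [[1.6, 161.0, 90.0], [0.9, 162.4, 56.0]]
```

Request:
move_arm(
  moves=[
    [[0.08,-10,0,0,0],[0.08,-45,0,0,0],[0.08,-85,0,0,0],[0.08,-125,0,0,0],[0.08,-165,0,0,0],[0,-202,0,-5,0],[0,-205,-10,-45,0],[0,-205,-10,-85,0],[0,-205,-10,-125,0],[-0.2,-205,-10,-165,0],[-0.4,-205,-10,-205,0],[-0.57,-205,-10,-245,0]],
  ],
)

```text
t: 15.48
ee_pos: [547.2, 273.2, 242.6]
tool_rot: [0.472, 0.527, 0.472, -0.527]
force: [0.3, -0.3, 0.5]
opening: 0.331
```

Request:
move_arm(
  moves=[
    [[-0.57,0,0,-30,0],[-0.57,0,0,-30,-7],[-0.57,0,0,-30,-14],[-0.57,0,0,-30,-21],[-0.57,0,0,-30,-28],[-0.57,0,0,-30,-36],[-0.57,0,0,-30,-50],[-0.57,0,0,-30,-90],[-0.57,0,0,-30,-90],[-0.57,0,0,-30,-90],[-0.57,0,0,-30,-90],[-0.57,0,0,-30,-90]],
  ],
)

```text
t: 16.48
ee_pos: [550.8, 300.7, 242.5]
tool_rot: [0.699, 0.109, 0.699, -0.109]
force: [-0.1, -1.1, 0.2]
opening: 0.217
```

Run:
```python
from h import *
rep();pinpos()
p,W=cloud('scene');q,V=cloud('top')
cv2.imwrite('pics/pl2.png',np.hstack([cv2.resize(p[100:280,240:440],(444,400)),cv2.resize(q[130:250,190:310],(400,400))]))
```

```text
t 16.4833 tcp [550.8 300.7 242.5] chest [-57.1 206.6] lid th 0.803 r 211.9 F [-0.1 -1.1  0.2] Fchest 0.0 -1.1 op 0.217
[[-0.0, 0.306, 0.952], [-0.0, 0.952, -0.306], [-1.0, -0.0, -0.0]]
pin [[-0.1, 251.2, 216.0], [1.6, 163.2, 39.0]]
```

View pics/pl2.png

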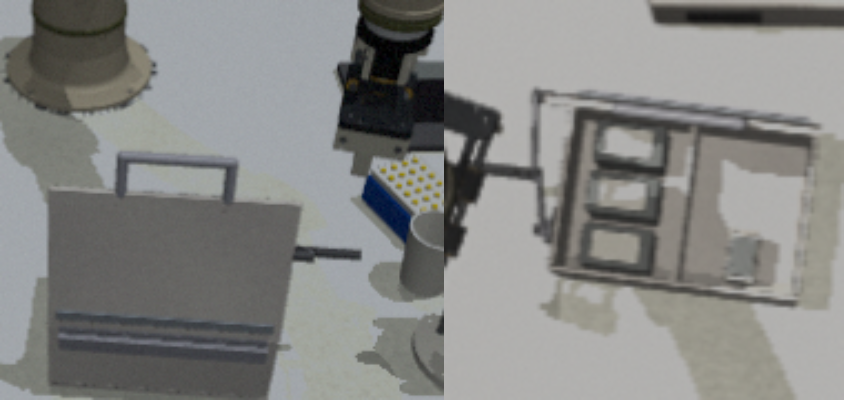

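Request:
move_arm(
  moves=[
    [[-0.57,0,2,15,-6],[-0.57,0,4,30,-11.7],[-0.57,0,6,45,-11.7],[-0.57,0,7.2,57.8,-11.7],[-0.57,0,7.2,57.8,-11.7],[-0.57,0,7.2,57.8,-11.7]],
  ],
)

```text
t: 17.18
ee_pos: [608.2, 289.3, 242.1]
tool_rot: [0.706, 0.041, 0.706, -0.041]
force: [-0.1, -0.7, -0.3]
opening: 0.214
```

Run:
```python
from h import *
rep()
p,W=cloud('scene')
m,x,y,z=pin(W);m&=(z<180)&(z>140);print('pin',np.median(x[m])-3.3,np.median(z[m])-3.4,m.sum())
cv2.imwrite('pics/pin.png',cv2.resize(p[130:250,300:420],None,fx=4,fy=4))
```

```text
t 17.1833 tcp [608.2 289.3 242.1] chest [  1.2 201.4] lid th 1.042 r 176.1 F [-0.1 -0.7 -0.3] Fchest 0.0 -0.7 op 0.214
[[-0.0, 0.115, 0.993], [-0.001, 0.993, -0.115], [-1.0, -0.001, -0.0]]
pin 2.3516611655396202 161.13178088568887 91
```

View pics/pin.png

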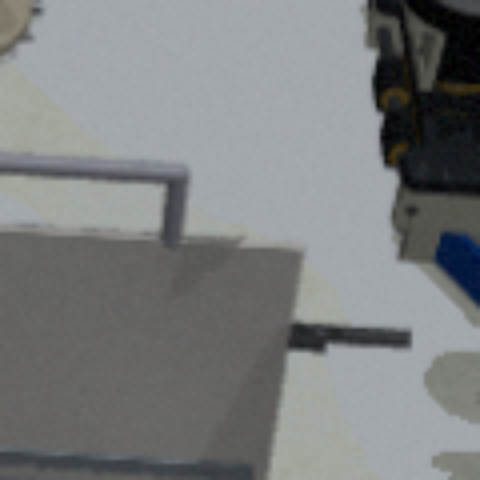

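Request:
move_arm(
  moves=[
    [[-0.57,30,0.5,0.5,0],[-0.57,60,0.5,0.5,0],[-0.57,68,0.5,0.5,0],[-0.57,73,0.5,0.5,0],[-0.57,78,0.5,0.5,0],[-0.57,80,0.5,0.5,0]],
  ],
)

```text
t: 17.73
ee_pos: [608.9, 290.4, 163.1]
tool_rot: [0.706, 0.04, 0.706, -0.04]
force: [-0.1, 0.0, -0.3]
opening: 0.214
```

Request:
move_arm(
  moves=[
    [[-0.57,4,0,0,0],[-0.57,9,0,0,0],[-0.57,14,0,0,0],[-0.57,19,0,0,0],[-0.57,19,0,0,0]],
  ],
)

```text
t: 18.15
ee_pos: [608.2, 290.1, 142.6]
tool_rot: [0.706, 0.04, 0.706, -0.04]
force: [-0.4, 0.1, -0.5]
opening: 0.219
```

Request:
move_arm(
  moves=[
    [[-0.57,0,0,2,0],[-0.57,0,0,4,0],[-0.57,1,0,6,0],[-0.57,2.2,0,7.9,0],[-0.57,3.5,0,9.7,0],[-0.57,4.9,0,11.6,0],[-0.57,4.9,0,11.6,0]],
  ],
)

```text
t: 18.73
ee_pos: [620.2, 288.8, 138.2]
tool_rot: [0.706, 0.04, 0.706, -0.04]
force: [-3.4, 1.2, -0.7]
opening: 0.216
```

```bash
cat > look2.py <<'E'
from h import *
rep()
p,W=cloud('scene');l=W[...,:2]-C;x=l@EX;y=l@EY;z=W[...,2]
for a,b in((165,190),(212,217)):
    m=(y>a)&(y<b)&(x>-60)&(x<90)&(z>70)&(z<200)
    P=np.array([np.median(x[m])-3.3,np.median(z[m])-3.4]);print(a,m.sum(),P.round(1),'ang',np.arctan2(P[1]-85,P[0]+46.5).round(3))
m=(abs(y)<110)&(z>150)&(z<290)&(x>-20)&(x<90)
k=np.polyfit(z[m],x[m],1);print('lid th',np.arctan2(1,-k[0])if 0 else np.pi/2-np.arctan(k[0])*-1-0 if 0 else np.pi/2+np.arctan(k[0]),'alt',np.pi/2-np.arctan(k[0]))
E
python3 look2.py
```

```text
t 18.7333 tcp [620.2 288.8 138.2] chest [ 13.2 202.2] lid th 0.561 r 90.7 F [-3.4  1.2 -0.7] Fchest -3.5 0.8 op 0.216
[[-0.0, 0.112, 0.994], [-0.0, 0.994, -0.112], [-1.0, -0.0, -0.0]]
165 41 [ 10.4 155.5] ang 0.892
212 2 [ 34.5 151.2] ang 0.685
lid th 1.3997198719886965 alt 1.7418727816010966
```

Request:
move_arm(
  moves=[
    [[-0.57,1.5,0,1.8,0],[-0.57,3,0,3.6,0],[-0.57,4.9,0,5.6,0],[-0.57,6.8,0,7.6,0],[-0.57,8.8,0,9.5,0],[-0.57,10.8,0,11.3,0],[-0.57,13,0,13.1,0],[-0.57,15,0,14.8,0],[-0.57,19.4,0,18,0],[-0.57,23.2,0,20.5,0],[-0.57,25.6,0,21.9,0],[-0.57,25.6,0,21.9,0]],
  ],
)

```text
t: 19.78
ee_pos: [642.1, 286.4, 112.2]
tool_rot: [0.706, 0.04, 0.706, -0.04]
force: [-1.7, 1.5, -0.6]
opening: 0.213
```

```bash
python3 look2.py
```

```text
t 19.7833 tcp [642.1 286.4 112.2] chest [ 35.2 202.2] lid th 0.385 r 59.1 F [-1.7  1.5 -0.6] Fchest -1.9 1.4 op 0.213
[[-0.0, 0.112, 0.994], [-0.0, 0.994, -0.112], [-1.0, -0.0, -0.0]]
165 53 [ 32.  130.6] ang 0.527
212 1 [ 56.6 122.3] ang 0.347
lid th 1.261944459696124 alt 1.879648193893669
```

Request:
move_arm(
  moves=[
    [[-0.57,1.3,0,0.8,0],[-0.57,2.6,0,1.5,0],[-0.57,2.6,0,1.5,0],[-0.57,2.6,0,-0.5,0],[-0.57,2.6,0,-2.5,0],[-0.57,2.6,0,-2.5,0]],
  ],
)

```text
t: 20.33
ee_pos: [639.8, 286.6, 110.7]
tool_rot: [0.706, 0.04, 0.706, -0.04]
force: [0.1, 0.5, -0.5]
opening: 0.218
```

```bash
python3 look2.py
```

```text
t 20.3333 tcp [639.8 286.6 110.7] chest [ 32.9 202.1] lid th 0.348 r 60.7 F [ 0.1  0.5 -0.5] Fchest 0.0 0.5 op 0.218
[[0.001, 0.112, 0.994], [-0.0, 0.994, -0.112], [-1.0, 0.0, 0.001]]
165 63 [ 32.4 130.1] ang 0.519
212 0 [nan nan] ang nan
lid th 1.237039626308174 alt 1.9045530272816191
  return _methods._mean(a, axis=axis, dtype=dtype,
  ret = ret.dtype.type(ret / rcount)
```

Request:
move_arm(
  moves=[
    [[-0.57,-15,0,0,0],[-0.57,-35,0,0,0],[-0.57,-70,0,0,0],[-0.57,-110,0,0,0],[-0.57,-150,0,0,0],[-0.57,-190,0,0,0],[-0.4,-230,0,0,0],[-0.4,-262,0,0,0],[-0.4,-262,0,0,0]],
  ],
)

```text
t: 21.13
ee_pos: [642.3, 286.5, 380.4]
tool_rot: [0.71, 0.042, 0.702, -0.038]
force: [0.4, 0.0, 0.5]
opening: 0.297
```

```bash
python3 look2.py 2>&1 | grep -v -i warn
python3 - <<'E'
from h import *
for n in('scene','top'):
    p,W=cloud(n);l=W[...,:2]-C;x=l@EX;y=l@EY;z=W[...,2]
    m=(abs(y)<45)&(z>295)&(z<345)&(x>-30)&(x<70);print(n,m.sum(),np.median(x[m]),np.median(z[m]),y[m].min(),y[m].max())
E
```

```text
t 21.1333 tcp [642.3 286.5 380.4] chest [ 35.4 202.2] lid th 1.385 r 295.5 F [0.4 0.  0.5] Fchest 0.4 0.1 op 0.297
[[0.01, 0.113, 0.994], [0.005, 0.994, -0.113], [-1.0, 0.006, 0.01]]
165 47 [ 34.5 128.7] ang 0.495
212 8 [ 31.7 127.3] ang 0.496
lid th 1.2364439301059849 alt 1.9051487234838083
scene 207 23.17811564240497 318.76690446239513 -44.883687295223574 44.215772341565156
top 124 18.08998914578474 321.4765969781645 -44.833174685021596 44.50674345570606
```

Request:
move_arm(
  moves=[
    [[-0.4,0,-40,-5,0],[-0.4,0,-80,-10,0],[-0.4,0,-120,-14,0],[-0.4,0,-160,-15,0],[-0.4,0,-201,-15,0],[-0.4,0,-201,-15,0],[-0.4,0,-201,-15,0]],
  ],
)

```text
t: 21.87
ee_pos: [601.3, 85.7, 371.6]
tool_rot: [0.705, 0.041, 0.706, -0.042]
force: [0.5, 0.1, 0.1]
opening: 0.303
```

```bash
python3 -c "
from h import *
rep()"
```

```text
t 21.8667 tcp [601.3  85.7 371.6] chest [16.  -1.8] lid th 1.314 r 291.2 F [0.5 0.1 0.1] Fchest 0.5 0.2 op 0.303
[[-0.001, 0.117, 0.993], [-0.001, 0.993, -0.117], [-1.0, -0.001, -0.001]]
```

Request:
move_arm(
  moves=[
    [[-0.4,25,0,2,0],[-0.4,45,0,2,0],[-0.4,60,0,2,0],[-0.4,70,0,2,0],[-0.4,74,0,2,0],[-0.4,74,0,2,0]],
  ],
)

```text
t: 22.37
ee_pos: [603.6, 89.3, 297.1]
tool_rot: [0.705, 0.039, 0.707, -0.04]
force: [1.0, 0.5, 0.1]
opening: 0.297
```

Request:
move_arm(
  moves=[
    [[-0.6,0,0,0,0],[-0.8,0,0,0,0],[-1,0,0,0,0],[-1,0,0,0,0],[-1,0,0,0,0],[-1,0,0,0,0]],
  ],
  newtons=15,
)

```text
t: 22.87
ee_pos: [604.3, 88.5, 299.2]
tool_rot: [0.706, 0.04, 0.706, -0.039]
force: [-1.1, 0.0, 5.5]
opening: 0.122
```

```bash
python3 look2.py
```

```text
t 22.8667 tcp [604.3  88.5 299.2] chest [18.8  1.3] lid th 1.243 r 221.0 F [-1.1  0.   5.5] Fchest -1.1 -0.1 op 0.122
[[0.001, 0.112, 0.994], [0.001, 0.994, -0.112], [-1.0, 0.001, 0.001]]
165 46 [ 32.9 128.5] ang 0.501
212 9 [ 34.4 127.6] ang 0.484
lid th 1.2406477754222933 alt 1.9009448781674998
```

Request:
move_arm(
  moves=[
    [[-1,2.2,0,-6,0],[-1,4.7,0,-12.3,0],[-1,10.1,0,-24.4,0],[-1,16.1,0,-36.1,0],[-1,22.9,0,-47.4,0],[-1,30.4,0,-58.3,0],[-1,38.5,0,-68.7,0],[-1,47.2,0,-78.6,0],[-1,56.5,0,-88,0],[-1,66.4,0,-96.8,0],[-1,73.2,0,-102.3,0],[-1,73.2,0,-102.3,0]],
  ],
)

```text
t: 23.92
ee_pos: [501.0, 100.3, 224.1]
tool_rot: [0.705, 0.039, 0.707, -0.04]
force: [-0.6, 3.1, -1.7]
opening: 0.121
```

```bash
python3 look2.py 2>&1|grep -v -i warn
```

```text
t 23.9167 tcp [501.  100.3 224.1] chest [-85.2   2. ] lid th 0.653 r 220.7 F [-0.6  3.1 -1.7] Fchest -1.0 3.0 op 0.121
[[-0.002, 0.112, 0.994], [-0.0, 0.994, -0.112], [-1.0, -0.0, -0.002]]
165 48 [44.6 97.7] ang 0.139
212 8 [43.2 96.3] ang 0.126
lid th 0.6629437334084516 alt 2.4786489201813415
```

Request:
move_arm(
  moves=[
    [[-1,11.6,0,-8.3,0],[-1,22.8,0,-15.3,0],[-1,34.4,0,-21.7,0],[-1,46.3,0,-27.3,0],[-1,58.6,0,-32.2,0],[-1,71.1,0,-36.3,0],[-1,83.9,0,-39.7,0],[-1,96.8,0,-42.4,0],[-1,107.7,0,-43.9,0],[-1,116.4,0,-44.8,0],[-1,123,0,-45.3,0],[-1,127.4,0,-45.4,0]],
  ],
)

```text
t: 24.97
ee_pos: [456.6, 105.2, 97.2]
tool_rot: [0.705, 0.04, 0.707, -0.04]
force: [-4.6, 3.7, -1.0]
opening: 0.124
```

```bash
python3 -c "
from h import *
rep()"
```

```text
t 24.9667 tcp [456.6 105.2  97.2] chest [-129.8    2.2] lid th 0.033 r 220.0 F [-4.6  3.7 -1. ] Fchest -5.0 3.2 op 0.124
[[-0.002, 0.112, 0.994], [0.0, 0.994, -0.112], [-1.0, -0.0, -0.002]]
```

Lower the last few millimetres until contact is felt.

Request:
move_arm(
  moves=[
    [[-1,2,0,0,0],[-1,4,0,0,0],[-1,6,0,0,0],[-1,7.5,0,0,0],[-1,8.5,0,0,0],[-1,8.5,0,0,0]],
  ],
)

```text
t: 25.47
ee_pos: [456.4, 105.3, 89.1]
tool_rot: [0.705, 0.04, 0.707, -0.04]
force: [-4.4, 3.6, -4.3]
opening: 0.118
```

Request:
move_arm(
  moves=[
    [[-1,1,0,0,0],[-1,2,0,0,0],[-1,2,0,0,0]],
  ],
)

```text
t: 25.72
ee_pos: [456.4, 105.3, 87.5]
tool_rot: [0.705, 0.04, 0.707, -0.039]
force: [-5.2, 3.6, 0.1]
opening: 0.123
```

```bash
cat > lid.py <<'E'
from h import *
rep()
for n in('scene','top'):
    p,W=cloud(n);l=W[...,:2]-C;x=l@EX;y=l@EY;z=W[...,2]
    for a in(0,1):
        w=W if a else np.load(n+'0.npy');l=w[...,:2]-C;x=l@EX;y=l@EY;z=w[...,2]
        m=(y>-115)&(y<-70)&(x>-80)&(x<50)&(z>90)&(z<200);k=np.polyfit(x[m],z[m],1);print(n,'now'if a else 'start',m.sum(),'slope',k[0].round(4),'z front',np.polyval(k,-80).round(1))
    P=None
E
python3 lid.py
```

```text
t 25.7167 tcp [456.4 105.3  87.5] chest [-130.     2.2] lid th -0.012 r 220.1 F [-5.2  3.6  0.1] Fchest -5.6 3.0 op 0.123
[[-0.002, 0.112, 0.994], [0.001, 0.994, -0.112], [-1.0, 0.0, -0.002]]
scene start 582 slope 0.0026 z front 111.3
scene now 587 slope 0.0014 z front 111.5
top start 498 slope -0.0045 z front 113.8
top now 500 slope 0.009 z front 113.0
```

Request:
move_arm(
  moves=[
    [[-1,1,0,0,0],[-1,1.5,0,0,0],[-1,1.5,0,0,0]],
  ],
)

```text
t: 26.07
ee_pos: [456.5, 105.2, 86.8]
tool_rot: [0.706, 0.04, 0.706, -0.039]
force: [-7.5, 1.8, 17.0]
opening: 0.124
```

Request:
move_arm(
  moves=[
    [[-0.6,0,0,0,0],[-0.4,0,0,0,0],[-0.4,0,0,0,0],[-0.4,0,0,0,0],[-0.4,-10,0,0,0],[-0.4,-35,0,0,0],[-0.4,-70,0,0,0],[-0.4,-105,0,0,0],[-0.4,-130,0,0,0],[-0.4,-130,0,0,0]],
  ],
)

```text
t: 26.9
ee_pos: [459.6, 105.1, 219.9]
tool_rot: [0.708, 0.041, 0.704, -0.039]
force: [1.3, 0.4, 0.1]
opening: 0.299
```

```bash
python3 lid.py
python3 - <<'E'
from h import *
pinpos()
p,W=cloud('scene');q,V=cloud('top')
cv2.imwrite('pics/end.png',np.hstack([p[:,:],q])[60:360,:] if 0 else np.hstack([cv2.resize(p[60:330,20:540],(400,208)),cv2.resize(q[80:300,60:510],(400,196))[:196]] ) if 0 else np.vstack([cv2.resize(p[60:330,20:540],(560,290)),cv2.resize(q[80:300,60:510],(560,274))]))
E
```

```text
t 26.9 tcp [459.6 105.1 219.9] chest [-126.9    2.4] lid th 0.54 r 252.8 F [1.3 0.4 0.1] Fchest 1.2 0.5 op 0.299
[[0.007, 0.113, 0.994], [0.003, 0.994, -0.113], [-1.0, 0.003, 0.006]]
scene start 582 slope 0.0026 z front 111.3
scene now 591 slope 0.002 z front 111.3
top start 498 slope -0.0045 z front 113.8
top now 500 slope 0.0034 z front 113.3
pin [[28.5, 32.3, 85.0], [29.1, 32.2, 46.0]]
```

View pics/end.png

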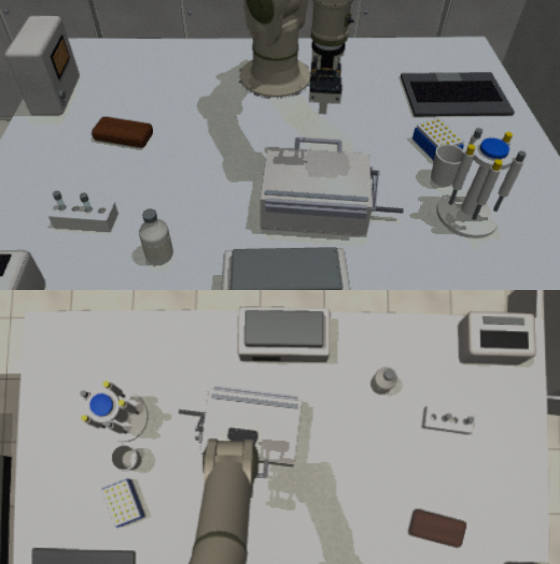

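The lid is shut, the pin is back at its starting position, the gripper is clear and the bystanders look unmoved. I'll hand the job in.

```bash
python3 -c "
from plant import ctrl
print(ctrl.sign_off())"
```

```text
the job is handed in; nothing more can be done
None
```

The cassette is standing in the right-hand bay with the lid shut over it. I handed the job in at about 27 s of the 72 s allowed; sign-off reports no verdict.

- **Raising the lid:** I lifted it by the bar until the stay went over centre at about 1.40 rad, with roughly 8 N against the stop. I then eased it back until it locked, with the knee estimated at 2.96 rad.
- **Placing the cassette:** I set it down at about (-48, -68) mm in the chest's frame and felt the floor at 6.5 N before letting go. A picture with the lid still up shows it in the front half of the right bay.
- **Breaking the stay:** I pushed the pin along its arc; the force readings I took between steps were at most about 3.5 N. It stayed broken by itself, with the knee estimated at 1.8 rad and the lid at 1.24 rad.
- **Shutting the lid:** I lowered it by hand and pressed it shut.

**Last checks:**
- The lid's slope and height match the starting pictures to within about 0.01 rad and 0.5 mm.
- The knee pin is back where it started, to within 1 mm.
- The gripper is clear and open, about 130 mm above the bar.
- The bystanders look unmoved by eye; I did not measure them.
- I could not see the cassette after the lid closed, so its final stance rests on the earlier picture.

No check failed. Two forces were higher than intended, both at the bar: about 25 N along the lid's radius part-way up, which I relieved, and 17 N downward when pressing the lid shut.

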